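# Shut the marked air valve in the stop box

### The arm

A 7-joint arm with a two-finger parallel gripper is mounted at the origin on a cart in front of the work surface, level with it; the furniture and walls round the work are solid. World frame = base frame: x ahead of the robot, y to its left, z up, the work surface at z = 0. Lengths are in m, angles in rad, forces in N, time in s.
With the tool pointing down it reaches from about 0.425 to 1.025 m from the base axis. Payload 9.4 kg.
Tool frame: the origin (TCP) lies between the finger pads; the fingertips stand ctrl.nose_length ahead of it and the grasp point (between the pads) lies 3 mm ahead of it (ctrl.nose_length is the distance from the TCP to the fingertips, in m); z points along the fingers, y is the direction in which the jaws open and shut (so a half turn about z gives the same grasp; the last joint's range is limited). The gripper opens to 85 mm and grips with 20 to 120 N. Pads are 22 mm wide; open, the fingers measure 114 mm over their backs; the gripper's body (76 mm by 85 mm) begins 54 mm behind the grasp point. The pads swing forward as they close: fully open they stand 13 mm farther back than shut.
Start: joints at [-1.424, 0.599, -0.003, 1.599, 0.002, 0.943, -0.08], TCP at [0.161, 0.707, 0.253] pointing down, gripper open.
Joint ranges: [-2.57, 2.57], [-0.35, 1.97], [-1.29, 1.29], [0.11, 2.56], [-1.05, 4.19], [0.11, 1.86], [-2.63, 2.63]. Speed limits (rad/s): [2.22, 2.22, 3.01, 3.01, 3.14, 3.14, 3.14].

### API

Orientations are given as a unit quaternion [x, y, z, w].
In Python, from rig import ctrl gives the robot as it stands. The module is installed in compiled form; this text tells all that it offers.
- The arm moves only by the tool move_arm, never from a script. Its argument "motion" is a list of rows, each a list of 6 numbers: the shift along the tool's x, y, z in cm, then the turn, a rotation vector about the tool's x, y, z in degrees. A call has 1 to 20 rows; each row shifts and turns the pose as measured when the row begins, along the tool's axes as they then stand; what a row does not reach is not made up. A row lasts 1/12 s, in which the tool goes at most 41.7 mm and 7.16 degrees, less where a joint would pass 70% of its speed; a pose out of reach is approached as far as the arm can. A call with a gripper value outside its range is refused whole. "fingers" is the finger opening in cm, from 0 to 8.54, set as the call begins (left out, the last holds). The fingers move at their own pace and stop on an object; "force" is the grip in N (left out, the last holds). Time passes only in rows, so rows that do not move let the fingers close. It gives the time, the measured TCP pose, the force and the opening at its end, in the units of the state.
- ctrl.state(): the state, without advancing time (a new reading comes with each control period).
- ctrl.camera(name): name is "scene" or "top"; returns the picture (420x560x3 uint8, red, green, blue); there is no depth.
- ctrl.camera_model(name): a dict with "vertical_fov" (degrees; the focal length in pixels is half the picture's height over the tangent of half this angle, whatever the lens; pixels are square), "cx", "cy" (the principal point, pixels), "xyz" and "rotation" of the camera in the world. Camera axes: x right, y up, looking along -z (the intrinsics and any distortion apply to the point x, -y, -z); pixel columns grow to the right and rows downward; lengths in m; the calibration is good to about 2 mm. A picture is of the moment at which its call begins. camera_model takes no time and is no camera call.
- ctrl.job_done(): hands the job in, once; it reports no verdict.
Trained networks look in the newest picture that a camera, given by its name, has taken for a name from the list of things; names that differ only in an ending like _2 or _b are one class to them, and where a whole thing is asked for, a point or a joint stands for the part that bears it (a point fixed in the world has none). Each returns a list of dicts, best first, with "p" (0 to 1); they miss things now and then, are a little off and sometimes report something else, mostly with a low value. They report only what shows in the picture. A call takes as long as a camera call.
- ctrl.search_frame(camera, thing): "at" ([column, row] in pixels, amid what is visible of it).
- ctrl.regions_of(camera, thing): "region" (420x560 bool, what is visible of it) and "at" ([column, row] in pixels, amid what is visible of it).
- ctrl.tip_of(camera, thing): "at" ([column, row] in pixels: a listed point, or the origin of a listed thing).
The state is a dict: "clock": time; "q": joint angles; "qvel": joint speeds; "joint_efforts": joint torques, N m; "position": TCP position; "tool_rot": TCP orientation; "wrist_force": force on the tool from outside, world axes, zero at the start; "torque": the same for the moment, N m; "width": opening from 0.0 (shut) to 1.0 (fully open).
Only numpy, scipy, OpenCV 4.12 (cv2) and the standard library are available. Lean on these libraries where they do the work, as an engineer would, in place of code of your own. Each camera call takes 0.05 s, during which the arm holds its last target.

### The job

On the bench is a blue stop box with two compressed-air valves under a grey cover. Without lifting the cover, push it away from you along its rails until it is back against the stop; then push the valve handle that ends in a round eye clockwise until it is fully shut, square across its pipe. Leave the other handle and the loose things beside the box as they are.

Things in the scene. Friction and masses are not known exactly. Their poses are not given: they have to be found in the camera images.
- stop_box: blue steel box, fixed on the worktop, turned up to 0.3 rad either way. Origin on the worktop amid the box; x away from the robot, y left. Outside: x -110 to +141, y -142 to +142 mm; pipe stubs 26 mm farther out both sides at x 90. Front wall, side walls and solid rear deck are 55 mm high; rails along both sides and a stop lip across the back rise to 66 mm.
- well (a point): centre of the floor of the box's open well that holds both valves, 6 mm above the worktop; the well is 108 mm in box x (-98 to +10 from the box's origin) by 256 mm in y, its walls 55 mm high
- stop (a point): middle of the stop lip's inner face, at box x +135 mm, 60 mm above the worktop; the rear edge of the pushed-back cover meets it
- cover: loose grey slab 125 (x) x 269 (y) x 20 mm, 0.35 to 0.7 kg, shallow ribs on top. Lies on the box walls, underside 55 mm up, 2 mm play to each side rail. Origin: centre of its underside; axes as the box's. Starts over the well, origin at box x -47.5 to -32.5, y 0 mm; slides away from the robot at 2 to 9 N; against the stop its origin is at box x +72.5. Front edge 62.5 mm from its origin.
- valve_marked: marked valve, in the well, fixed, with the box's axes; axis at box x -15, y -70 or +45 mm (the two valves swap places). Origin on the vertical turning axis, 6 mm above the worktop; x along its brass pipe, z up. Pipe top 16 mm, handle 24 to 38 mm above the origin; handle 12 mm wide, reaching 70 mm from the axis. Its handle ends in a round eye.
- valve_plain: other valve, in the well, fixed, with the box's axes; axis at box x -15, y -70 or +45 mm (the two valves swap places). Origin on the vertical turning axis, 6 mm above the worktop; x along its brass pipe, z up. Pipe top 16 mm, handle 24 to 38 mm above the origin; handle 12 mm wide, reaching 70 mm from the axis, a plain bar without eye.
- handle_marked (a joint): turn of the marked handle, rad. 0 open: points along the valve's -x, toward the robot; grows clockwise seen from above, the tip going left; 1.571 shut: hard stop, points along +y, across the pipe. Starts at 0 to 0.2. Stays where left; friction 0.12 N m, about 3 N at 40 mm from the axis.
- handle_plain (a joint): turn of the plain handle, rad. 0 open: points along the valve's -x, toward the robot; grows clockwise seen from above, the tip going left; 1.571 shut: hard stop, points along +y, across the pipe. Starts at 0 to 0.2. Stays where left; friction 0.12 N m, about 3 N at 40 mm from the axis.
- marked_tip (a point): centre of the eye (steel ring, 26 mm outside, 10 mm hole) on the marked handle, 57 mm from its axis, 37 mm above the worktop; the straight bar before it reaches 50 mm from the axis
- plain_tip (a point): point on the plain handle 57 mm from its axis, 37 mm above the worktop
- bolt_m10: steel bolt 37 mm tall, 17 mm wide, standing on its head, loose, right of the box; a bystander. Origin: centre of its underside.
- nut_m12: steel nut 19x22 mm, 9 mm tall, loose, right of the box; a bystander. Origin: centre of its underside.
- hex_key_5: black hex key 83 mm long, 5 mm thick, lying flat, loose, right of the box; a bystander. Origin: centre of its underside.
- jar_1: glass jar with lid, 56 mm across, 90 mm tall, standing, loose, left of the box; a bystander. Origin: centre of its underside.
- offcut_1: pine block 45x120x45 mm, loose, left of the box; a bystander. Origin: centre of its underside.

How it is judged:
By the outcome, as a careful person would: the job done as asked, in the order asked, and still so for the second after the job is handed in, with the robot touching nothing.
It also fails if it takes over 43 s, if anything falls off the work surface, if the arm or the gripper's body presses on something with over 40 N, if the wrist force passes 120 N, or if a joint passes its speed limit or range.

## Working session

There is one attempt and no reset: what is moved stays moved. The work goes in short steps, Python scripts to look and compute and a tool call to move; the robot and the scene stay as the last step left them, time stands still between calls to the robot, and variables do not carry over. Pictures are saved under pics/ and viewed, and the job is handed in when it is done.

Besides the shell and the picture viewer there is one more tool, called after "Call:" as name(argument=value, ...), one argument or row to a line, values as JSON. move_arm: Moves the arm, as the interface text tells. Its arguments: {"type":"object","properties":{"motion":{"type":"array","items":{"type":"array","items":{"type":"number"}}},"fingers":{"type":"number"},"force":{"type":"number"}},"required":["motion"]}

```bash
mkdir -p pics
cat > h.py <<'E'
import numpy as np, cv2
from rig import ctrl
E
python3 - <<'E'
from h import *
s=ctrl.state();print({k:np.round(v,3) for k,v in s.items()}, ctrl.nose_length)
for n in("scene","top"):
    print(n,ctrl.camera_model(n))
    cv2.imwrite(f"pics/{n}0.png",ctrl.camera(n)[:,:,::-1])
    for t in("stop_box","cover","stop","well","bolt_m10","jar_1","offcut_1"):
        print(t,[(np.round(r["at"]),round(r["p"],2)) for r in ctrl.tip_of(n,t)][:2])
E
```

```text
{'clock': np.float64(0.0), 'q': array([-1.424,  0.6  , -0.003,  1.6  ,  0.002,  0.943, -0.08 ]), 'qvel': array([ 0.001,  0.001, -0.   ,  0.001, -0.   ,  0.   ,  0.001]), 'joint_efforts': array([ 0.0000e+00, -7.7643e+01,  1.5650e+00, -2.5800e+01,  1.2000e-02,
        9.0000e-03,  0.0000e+00]), 'position': array([0.161, 0.706, 0.252]), 'tool_rot': array([ 0.112,  0.994, -0.001, -0.   ]), 'wrist_force': array([-0.411, -0.107,  0.154]), 'torque': array([ 0.038,  0.014, -0.011]), 'width': np.float64(1.001)} 0.022
scene {'vertical_fov': 55.34936131557211, 'cx': 282.23129220873, 'cy': 210.67743378830588, 'xyz': array([ 0.16056436, -0.48943208,  0.53016656]), 'rotation': array([ 0.48399209, -0.14325493, -0.2240424 ,  0.8336874 ])}
stop_box []
cover [(array([272., 235.]), 0.66)]
stop [(array([330., 210.]), 0.94)]
well [(array([336., 306.]), 0.38)]
bolt_m10 [(array([334., 307.]), 0.68)]
jar_1 [(array([256., 208.]), 0.68)]
offcut_1 [(array([215., 211.]), 0.81)]
top {'vertical_fov': 45.08557719108134, 'cx': 277.14940164464906, 'cy': 210.77427601137228, 'xyz': array([0.37055899, 0.18157886, 1.30895763]), 'rotation': array([-0.05836958,  0.05516042,  0.70865582, -0.70096879])}
stop_box [(array([289., 215.]), 0.59)]
cover [(array([294., 231.]), 0.92)]
stop [(array([281., 161.]), 0.87)]
well [(array([196., 254.]), 0.49)]
bolt_m10 [(array([282., 164.]), 0.55), (array([371., 222.]), 0.39)]
jar_1 [(array([198., 203.]), 0.73)]
offcut_1 [(array([195., 252.]), 0.92)]
```

View pics/scene0.png

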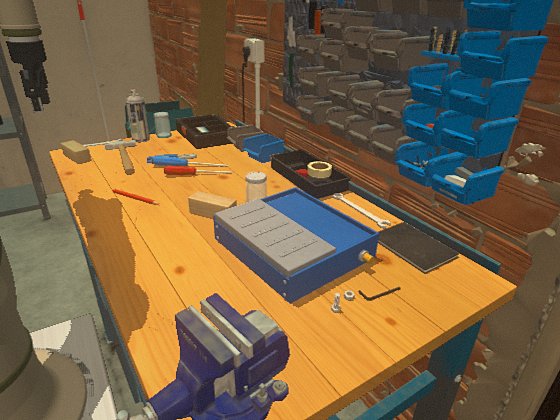

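View pics/top0.png

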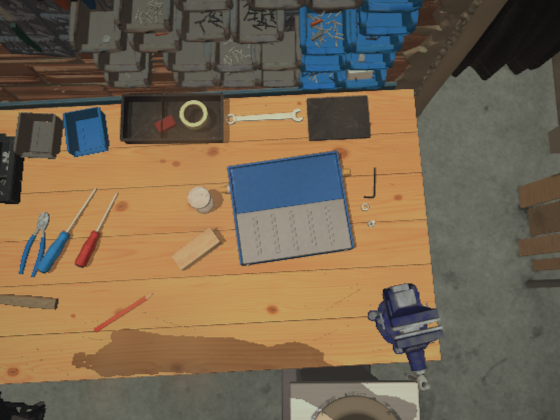

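The top view shows the box around (290,208), with the cover on its front half. The jar is at (200,200), the offcut at (197,249), and the bolt, nut and key are at right (365-375,185-225). A vise stands at (405,315), in front of the box on the right.

```bash
cat > h.py <<'E'
import numpy as np, cv2
from scipy.spatial.transform import Rotation as R
from scipy.optimize import least_squares
from rig import ctrl
def K(n):
    m=ctrl.camera_model(n);f=210/np.tan(np.radians(m["vertical_fov"])/2)
    return m,f,R.from_quat(m["rotation"]).as_matrix()
def proj(n,P):
    m,f,Rm=K(n);c=(np.atleast_2d(P)-m["xyz"])@Rm
    return np.c_[m["cx"]+f*c[:,0]/-c[:,2],m["cy"]-f*c[:,1]/-c[:,2]]
def ray(n,uv,z):
    m,f,Rm=K(n);uv=np.atleast_2d(uv)
    d=np.c_[(uv[:,0]-m["cx"])/f,-(uv[:,1]-m["cy"])/f,-np.ones(len(uv))]@Rm.T
    return m["xyz"]+d*((z-m["xyz"][2])/d[:,2])[:,None]
def box2w(b,P):
    P=np.atleast_2d(P);c,s=np.cos(b[2]),np.sin(b[2])
    return np.c_[b[0]+c*P[:,0]-s*P[:,1],b[1]+s*P[:,0]+c*P[:,1],P[:,2]]
def reg(n,t):
    r=ctrl.regions_of(n,t);return r[0] if r else None
E
python3 - <<'E'
from h import *
for n in("top","scene"):
    im=ctrl.camera(n)
    for t,z in(("cover",.075),("stop_box",.055)):
        r=reg(n,t)
        if r is None: print(n,t,None);continue
        g=r["region"].astype(np.uint8);np.save(f"{n}_{t}.npy",g)
        rect=cv2.minAreaRect(cv2.findNonZero(g));
        print(n,t,r["p"],r["at"],g.sum(),rect)
        if n=="top":
            w=ray(n,cv2.boxPoints(rect),z);print(np.round(w,4))
            print(np.linalg.norm(w-np.roll(w,1,0),axis=1),w.mean(0))
    r=ctrl.tip_of(n,"stop")
    print(n,"stop",[(x["p"],ray(n,x["at"],.06)) for x in r])
    r=ctrl.tip_of(n,"cover")
    print(n,"cover",[(x["p"],ray(n,x["at"],.055)) for x in r])
    for t in ("jar_1","offcut_1","bolt_m10","nut_m12","hex_key_5"):
        r=ctrl.tip_of(n,t);print(n,t,[(round(x["p"],2),ray(n,x["at"],0).round(3)) for x in r][:3])
E
```

```text
top cover 0.82 [293.9, 228.5] 5380 ((293.5452575683594, 230.53274536132812), (50.75444793701172, 109.2109375), 80.90972137451172)
[[0.5635 0.2888 0.075 ]
 [0.6038 0.0213 0.075 ]
 [0.4791 0.0057 0.075 ]
 [0.44   0.269  0.075 ]]
[0.12506568 0.27047334 0.12563701 0.26616587] [0.52159371 0.14619196 0.075     ]
top stop_box 0.93 [282.8, 182.4] 5964 ((288.8658752441406, 208.24191284179688), (103.18348693847656, 130.39039611816406), 81.36286163330078)
[[ 0.6886  0.3392  0.055 ]
 [ 0.7362  0.0093  0.055 ]
 [ 0.4744 -0.0207  0.055 ]
 [ 0.4296  0.2987  0.055 ]]
[0.26212736 0.33332387 0.26348559 0.32253397] [0.58219771 0.15660398 0.055     ]
top stop [(0.7, array([[0.70347203, 0.17580612, 0.06      ]]))]
top cover [(0.96, array([[0.52435426, 0.1481832 , 0.055     ]]))]
top jar_1 [(0.92, array([[0.598, 0.374, 0.   ]]))]
top offcut_1 [(0.87, array([[0.478, 0.397, 0.   ]]))]
top bolt_m10 [(0.42, array([[ 0.546, -0.062,  0.   ]]))]
top nut_m12 [(0.43, array([[ 0.585, -0.039,  0.   ]]))]
top hex_key_5 [(0.65, array([[ 0.657, -0.064,  0.   ]]))]
scene cover 0.89 [274.6, 236.4] 4640 ((272.76788330078125, 235.7466583251953), (119.84658813476562, 51.34811019897461), 34.508522033691406)
scene stop_box 0.66 [320.9, 235.1] 7069 ((298.0050048828125, 237.5364990234375), (109.39115142822266, 149.27880859375), 63.733360290527344)
scene stop [(0.75, array([[0.71017901, 0.1803587 , 0.06      ]]))]
scene cover [(0.77, array([[0.52595087, 0.15229453, 0.055     ]]))]
scene jar_1 [(0.92, array([[0.601, 0.368, 0.   ]]))]
scene offcut_1 [(0.6, array([[0.488, 0.388, 0.   ]]))]
scene bolt_m10 [(0.59, array([[ 0.545, -0.058,  0.   ]]))]
scene nut_m12 [(0.38, array([[ 0.593, -0.046,  0.   ]]))]
scene hex_key_5 [(0.71, array([[0.563, 0.221, 0.   ]]))]
```

```bash
cat >> h.py <<'E'
def overlay(n,b,cx,fn,extra=None):
    im=np.ascontiguousarray(ctrl.camera(n)[:,:,::-1]);S=3
    u0,v0,u1,v1=(200,120,400,300)
    if n=="scene":u0,v0,u1,v1=(190,160,400,320)
    im=cv2.resize(im[v0:v1,u0:u1],None,fx=S,fy=S,interpolation=cv2.INTER_CUBIC)
    def L(P,col):
        p=((proj(n,box2w(b,np.array(P,float)))-[u0,v0]+.5)*S).round().astype(int)
        cv2.polylines(im,[p.reshape(-1,1,2)],True,col,1)
    L([(-.110,-.142,.055),(-.11,.142,.055),(.141,.142,.055),(.141,-.142,.055)],(0,255,0))
    L([(-.110,-.142,0),(-.11,.142,0),(.141,.142,0),(.141,-.142,0)],(0,255,255))
    if cx is not None:L([(cx-.0625,-.1345,.075),(cx-.0625,.1345,.075),(cx+.0625,.1345,.075),(cx+.0625,-.1345,.075)],(0,0,255))
    for P in extra or []:L(P,(255,0,255))
    cv2.imwrite(fn,im)
E
python3 - <<'E'
from h import *
b=(.5715,.157,.15)
overlay("top",b,-.045,"pics/ot1.png");overlay("scene",b,-.045,"pics/os1.png")
E
```

```text
(no output)
```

View pics/ot1.png

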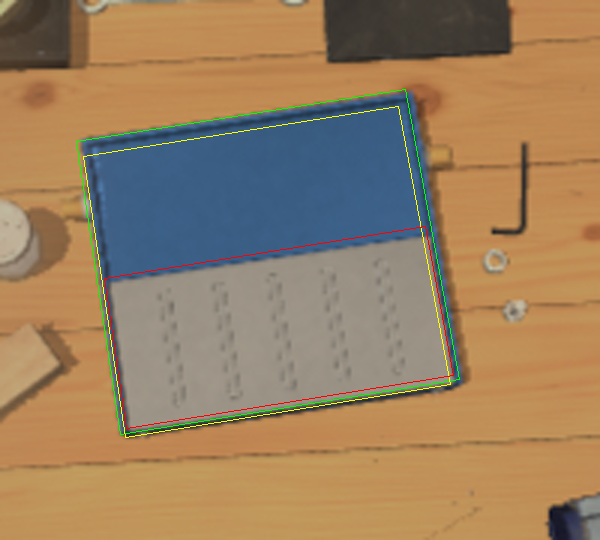

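View pics/os1.png

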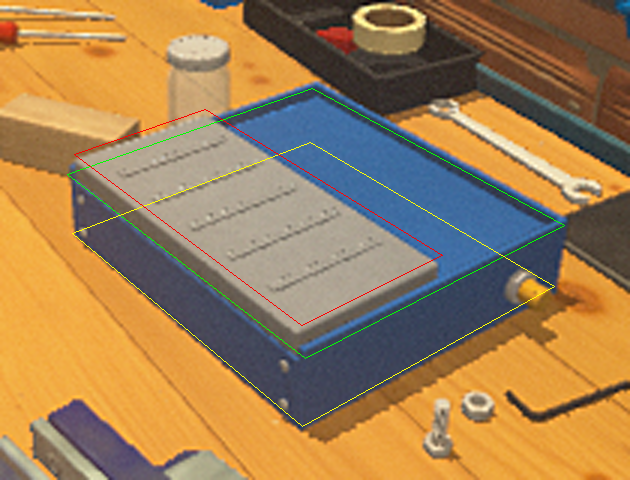

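Both overlays match to about 3 mm, giving a box at (0.5715, 0.157) with yaw 0.15 and the cover at box x of about -0.047. I'll move over the spot in front of the box.

Call:
move_arm(
  motion=[
    [-2.4, -3.1, 0.5, 0, 0, 0],
    [-2.4, -3.1, 0.5, 0, 0, 0],
    [-2.4, -3.1, 0.5, 0, 0, 0],
    [-2.4, -3.1, 0.5, 0, 0, 0],
    [-2.4, -3.1, 0.5, 0, 0, 0],
    [-2.4, -3.1, 0.5, 0, 0, 0],
    [-2.4, -3.1, 0.5, 0, 0, 0],
    [-2.4, -3.1, 0.5, 0, 0, 0],
    [-2.4, -3.1, 0.5, 0, 0, 0],
    [-2.4, -3.1, 0.5, 0, 0, 0],
    [-2.4, -3.1, 0.5, 0, 0, 0],
    [-2.4, -3.1, 0.5, 0, 0, 0],
    [-2.4, -3.1, 0.5, 0, 0, 0],
    [-2.4, -3.1, 0.5, 0, 0, 0],
    [-2.4, -3.1, 0.5, 0, 0, 0],
    [-2.4, -3.1, 0.5, 0, 0, 0],
    [0, 0, 0, 0, 0, -7],
    [0, 0, 0, 0, 0, -7],
    [0, 0, 0, 0, 0, -7],
    [0, 0, 0, 0, 0, 0],
  ],
  fingers=8.5,
)

```text
clock: 3.57
position: [0.4376, 0.1157, 0.1671]
tool_rot: [-0.079, 0.997, 0.006, 0.004]
wrist_force: [-0.5, -0.4, -0.7]
width: 1.0
```

```bash
cat >> h.py <<'E'
B=(.5715,.157,.15)
def st(b=B):
    s=ctrl.state();r=R.from_quat(s["tool_rot"]).as_matrix();p=s["position"]
    c,sn=np.cos(b[2]),np.sin(b[2]);d=p[:2]-np.array(b[:2])
    print("t",round(float(s["clock"]),2),"pos",p.round(4),"box",np.round([c*d[0]+sn*d[1],-sn*d[0]+c*d[1]],4),"F",s["wrist_force"].round(1),"w",round(float(s["width"]),3),"nose",ctrl.nose_length)
    rb=np.array([[c,sn,0],[-sn,c,0],[0,0,1]])@r
    print("tool axes in box (cols)",rb.round(3).tolist());return s,rb
E
python3 - <<'E'
from h import *
st();cv2.imwrite("pics/s2.png",cv2.resize(ctrl.camera("scene")[140:350,60:420,::-1],None,fx=2.2,fy=2.2))
E
```

```text
t 3.57 pos [0.4376 0.1157 0.1671] box [-0.1386 -0.0208] F [-0.5 -0.4 -0.7] w 1.0 nose 0.022
tool axes in box (cols) [[-1.0, -0.008, 0.008], [-0.007, 1.0, 0.01], [-0.009, 0.01, -1.0]]
```

View pics/s2.png

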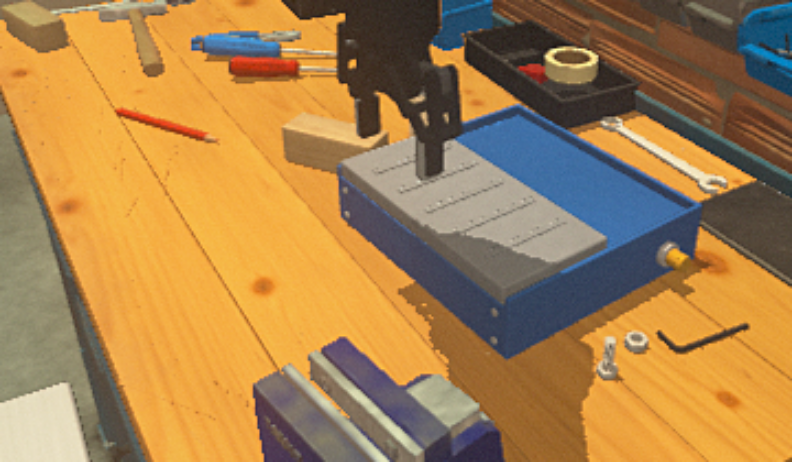

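Run:
```python
from h import *
for o in (.009,.022,.035):
  P=[(-.1386+a,y,.167-o) for a in(-.011,.011) for y in(-.063,-.078)]
  print(o,((proj("scene",box2w(B,P))-[60,140])*2.2).round().tolist())
  P=[(-.1386+a,y,.167-o) for a in(-.011,.011) for y in(.022,.036)]
  print(o,((proj("scene",box2w(B,P))-[60,140])*2.2).round().tolist())
```

```text
0.009 [[413.0, 177.0], [424.0, 185.0], [435.0, 169.0], [446.0, 177.0]]
0.009 [[358.0, 138.0], [350.0, 132.0], [379.0, 131.0], [370.0, 126.0]]
0.022 [[414.0, 191.0], [424.0, 199.0], [435.0, 183.0], [446.0, 190.0]]
0.022 [[359.0, 151.0], [350.0, 145.0], [379.0, 144.0], [371.0, 138.0]]
0.035 [[414.0, 204.0], [425.0, 212.0], [435.0, 196.0], [446.0, 203.0]]
0.035 [[359.0, 164.0], [351.0, 158.0], [380.0, 156.0], [372.0, 151.0]]
```

The open fingertips sit about 9 mm ahead of the TCP, so 22 mm is the shut length. I'll descend in front of the cover edge.

Call:
move_arm(
  motion=[
    [0, 2.2, 0, 0, 0, 0],
    [0, 0, 3, 0, 0, 0],
    [0, 0, 3, 0, 0, 0],
    [0, 0, 2.2, 0, 0, 0],
    [0, 0, 1, 0, 0, 0],
    [0, 0, 0.2, 0, 0, 0],
  ],
)

```text
clock: 4.12
position: [0.4386, 0.1425, 0.0727]
tool_rot: [-0.062, 0.998, 0.007, 0.009]
wrist_force: [-0.7, -0.7, 0.1]
width: 0.997
```

Run:
```python
from h import *
st();cv2.imwrite("pics/s3.png",cv2.resize(ctrl.camera("scene")[160:310,150:400,::-1],None,fx=3,fy=3))
```

```text
t 4.12 pos [0.4386 0.1425 0.0727] box [-0.1336  0.0056] F [-0.7 -0.7  0.1] w 0.997 nose 0.022
tool axes in box (cols) [[-0.999, 0.027, 0.019], [0.027, 1.0, 0.012], [-0.019, 0.013, -1.0]]
```

View pics/s3.png

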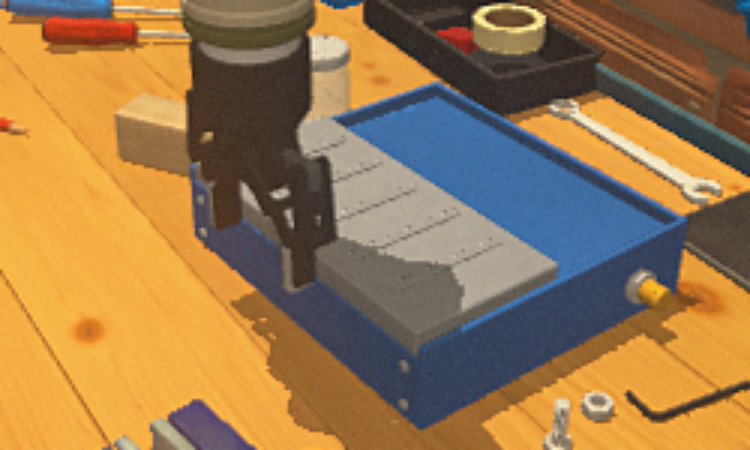

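Call:
move_arm(
  motion=[
    [0, -0.5, 0, 0.7, 1.1, -1.5],
    [0, 0, 0, 0, 0, 0],
  ],
)

```text
clock: 4.33
position: [0.439, 0.1382, 0.0735]
tool_rot: [-0.074, 0.997, -0.0, -0.0]
wrist_force: [0.5, 0.3, -0.2]
width: 0.992
```

Run:
```python
from h import *
s,_=st();z=s["position"][2]
for o in (.006,.009,.012,.022):
  P=[(-.1336+a,y,z-o) for a in(-.011,.011) for y in(-.042,-.057)]
  print(o,((proj("scene",box2w(B,P))-[150,160])*3).round().tolist())
cv2.imwrite("pics/s4.png",cv2.resize(ctrl.camera("scene")[160:310,150:400,::-1],None,fx=3,fy=3))
```

```text
t 4.33 pos [0.439  0.1382 0.0735] box [-0.1338  0.0012] F [ 0.5  0.3 -0.2] w 0.992 nose 0.022
tool axes in box (cols) [[-1.0, 0.002, -0.001], [0.002, 1.0, -0.0], [0.001, -0.0, -1.0]]
0.006 [[284.0, 285.0], [298.0, 296.0], [312.0, 274.0], [325.0, 284.0]]
0.009 [[284.0, 289.0], [298.0, 300.0], [312.0, 277.0], [325.0, 288.0]]
0.012 [[284.0, 293.0], [298.0, 304.0], [312.0, 281.0], [325.0, 291.0]]
0.022 [[285.0, 305.0], [298.0, 316.0], [312.0, 293.0], [325.0, 304.0]]
```

View pics/s4.png

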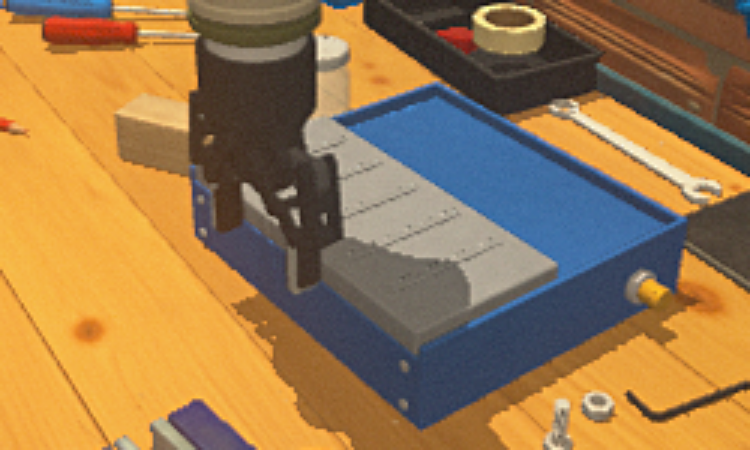

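Call:
move_arm(
  motion=[
    [0, 0, 0.3, 0, 0, 0],
    [-0.8, 0, 0, 0, 0, 0],
    [-0.8, 0, 0, 0, 0, 0],
    [-0.8, 0, 0, 0, 0, 0],
    [-0.8, 0, 0, 0, 0, 0],
    [-0.8, 0, 0, 0, 0, 0],
  ],
)

```text
clock: 4.88
position: [0.4794, 0.1445, 0.0727]
tool_rot: [-0.071, 0.997, 0.0, -0.0]
wrist_force: [-1.7, -0.8, -1.2]
width: 0.992
```

Run:
```python
from h import *
st();cv2.imwrite("pics/s5.png",cv2.resize(ctrl.camera("scene")[160:310,150:400,::-1],None,fx=3,fy=3))
```

```text
t 4.88 pos [0.4794 0.1445 0.0727] box [-0.0929  0.0014] F [-1.7 -0.8 -1.2] w 0.992 nose 0.022
tool axes in box (cols) [[-1.0, 0.008, 0.0], [0.008, 1.0, 0.001], [-0.0, 0.001, -1.0]]
```

View pics/s5.png

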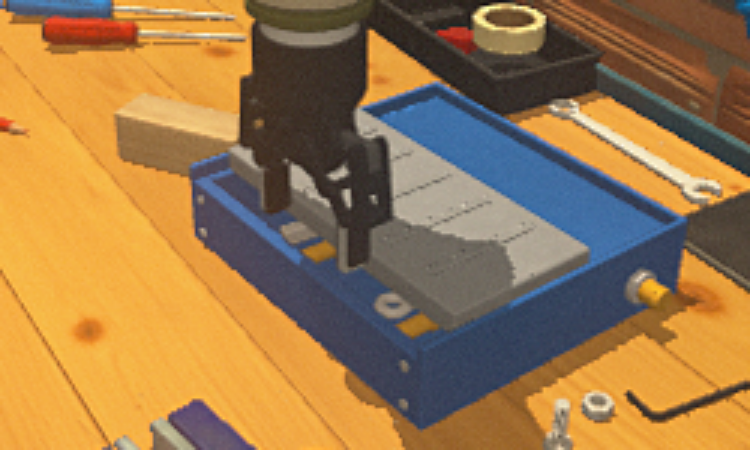

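The cover slides flat. The eye handle is the right one, at (395,305) in the crop.

Call:
move_arm(
  motion=[
    [-1, 0, 0.15, 0, 0, 0],
    [-1, 0, 0, 0, 0, 0],
    [-1, 0, 0, 0, 0, -0.4],
    [-1, 0, 0, 0, 0, 0],
    [-1, 0, 0, 0, 0, 0],
    [-1, 0, 0, 0, 0, 0],
    [-1, 0, 0, 0, 0, 0],
    [-0.6, 0, 0, 0, 0, 0],
    [-0.4, 0, 0, 0, 0, 0],
    [-0.3, 0, 0, 0, 0, 0],
  ],
)

```text
clock: 5.77
position: [0.5637, 0.1549, 0.0712]
tool_rot: [-0.074, 0.997, -0.001, -0.006]
wrist_force: [-7.2, -1.2, 6.1]
width: 0.993
```

Run:
```python
from h import *
st();cv2.imwrite("pics/s6.png",cv2.resize(ctrl.camera("scene")[160:310,150:400,::-1],None,fx=3,fy=3))
```

```text
t 5.77 pos [0.5637 0.1549 0.0712] box [-0.0081 -0.0009] F [-7.2 -1.2  6.1] w 0.993 nose 0.022
tool axes in box (cols) [[-1.0, 0.001, -0.012], [0.001, 1.0, -0.002], [0.012, -0.002, -1.0]]
```

View pics/s6.png

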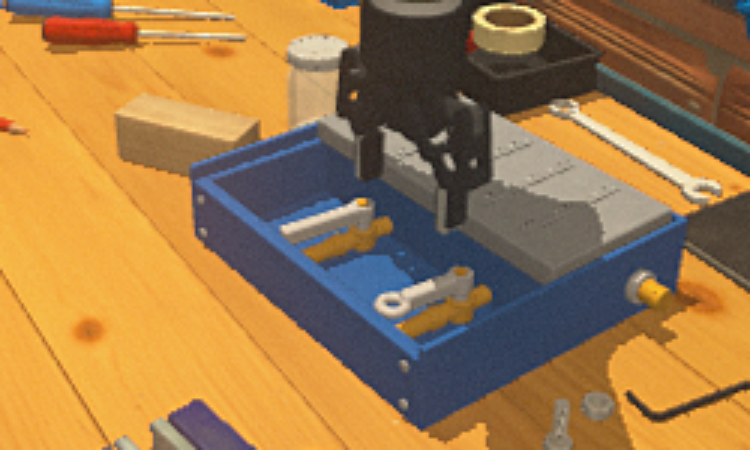

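Call:
move_arm(
  motion=[
    [-0.4, 0, 0, 0, 0, 0],
    [-0.4, 0, 0, 0, 0, 0],
    [-0.3, 0, 0, 0, 0, 0],
  ],
)

```text
clock: 6.07
position: [0.567, 0.1552, 0.0705]
tool_rot: [-0.074, 0.997, -0.003, -0.014]
wrist_force: [-10.7, -0.6, 10.3]
width: 0.998
```

Run:
```python
from h import *
st()
```

```text
t 6.07 pos [0.567  0.1552 0.0705] box [-0.0047 -0.0011] F [-10.7  -0.6  10.3] w 0.998 nose 0.022
tool axes in box (cols) [[-1.0, 0.002, -0.028], [0.002, 1.0, -0.004], [0.028, -0.004, -1.0]]
```

Run:
```python
from h import *
overlay("scene",B,.0725,"pics/os7.png");overlay("top",B,.0725,"pics/ot7.png")
```

```text
(no output)
```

View pics/os7.png

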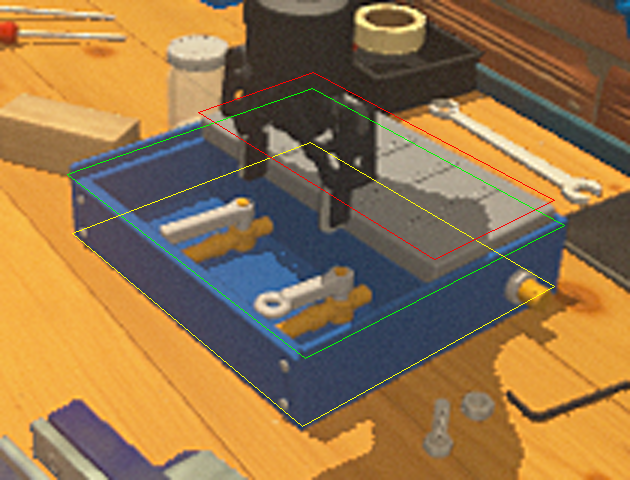

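View pics/ot7.png

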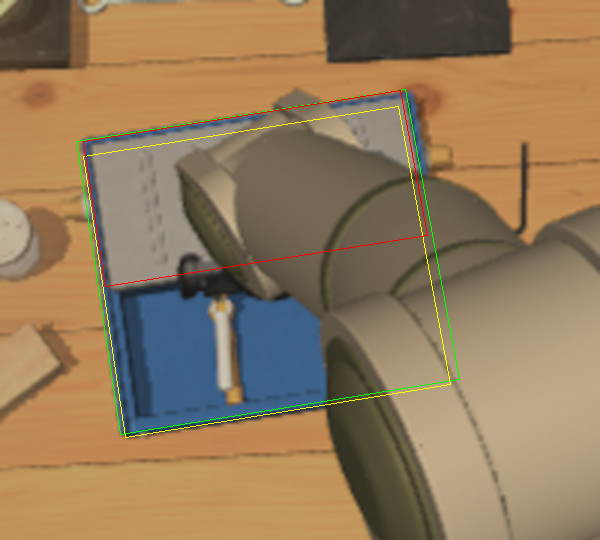

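Call:
move_arm(
  motion=[
    [-0.8, 0, 0, 0, -1, 0],
    [-0.8, 0, 0, 0, -1, 0],
  ],
)

```text
clock: 6.33
position: [0.568, 0.1551, 0.0687]
tool_rot: [-0.072, 0.997, -0.005, -0.011]
wrist_force: [-26.8, -4.0, 14.5]
width: 0.996
```

Run:
```python
from h import *
st()
```

```text
t 6.33 pos [0.568  0.1551 0.0687] box [-0.0038 -0.0013] F [-26.8  -4.   14.5] w 0.996 nose 0.022
tool axes in box (cols) [[-1.0, 0.005, -0.022], [0.005, 1.0, -0.009], [0.022, -0.009, -1.0]]
```

27 N with almost no travel, so the cover is against the stop. I'll back off straight, then go up.

Call:
move_arm(
  motion=[
    [0.5, 0, 0, 0, 0, 0],
    [1, 0, -0.2, 0, 0, 0],
    [1, 0, -0.5, 0, 0, 0],
    [0, 0, -3, 0, 0, 0],
    [0, 0, -4, 0, 0, 0],
    [0, 0, -4, 0, 0, 0],
    [2, 0, -1, 0, 0, 0],
    [4, 0, 0, 0, 0, 0],
    [4, 0, 0, 0, 0, 0],
  ],
  fingers=0,
)

```text
clock: 7.08
position: [0.4517, 0.1409, 0.2059]
tool_rot: [-0.072, 0.997, -0.002, -0.001]
wrist_force: [-0.3, 0.7, -0.3]
width: 0.002
```

Run:
```python
from h import *
st()
q=lambda x,y,z:[(x-.002,y-.002,z),(x+.002,y-.002,z),(x+.002,y+.002,z),(x-.002,y+.002,z)]
ex=[q(-.015,-.07,.044),q(-.015,.045,.044),[(-.098,-.128,.055),(.01,-.128,.055),(.01,.128,.055),(-.098,.128,.055)]]
overlay("scene",B,.0725,"pics/os8.png",ex);overlay("top",B,.0725,"pics/ot8.png",ex)
for n in("scene","top"):
  for t in("marked_tip","plain_tip","valve_marked","cover","stop"):
    z={"cover":.055,"stop":.06,"valve_marked":.006}.get(t,.037)
    for x in ctrl.tip_of(n,t)[:2]:
      p=ray(n,x["at"],z)[0];d=p[:2]-B[:2];c,s=np.cos(B[2]),np.sin(B[2])
      print(n,t,round(x["p"],2),x["at"],"box",np.round([c*d[0]+s*d[1],-s*d[0]+c*d[1]],4))
```

```text
t 7.08 pos [0.4517 0.1409 0.2059] box [-0.1208  0.002 ] F [-0.3  0.7 -0.3] w 0.002 nose 0.022
tool axes in box (cols) [[-1.0, 0.006, -0.003], [0.006, 1.0, -0.004], [0.003, -0.004, -1.0]]
scene marked_tip 0.83 [279.7, 263.2] box [-0.0807 -0.073 ]
scene plain_tip 0.59 [248.2, 234.6] box [-0.0697  0.0536]
scene valve_marked 0.67 [300.7, 266.2] box [-0.0253 -0.0771]
scene cover 0.73 [277.7, 263.2] box [-0.0992 -0.089 ]
scene cover 0.67 [311.8, 218.0] box [ 0.0743 -0.0013]
scene stop 0.6 [289.4, 249.1] box [-0.0546 -0.0717]
top valve_marked 0.68 [281.2, 160.0] box [ 0.1476 -0.0049]
top cover 0.8 [288.0, 184.5] box [ 0.0688 -0.0094]
top stop 0.71 [283.3, 160.9] box [ 0.1302 -0.0073]
```

View pics/os8.png

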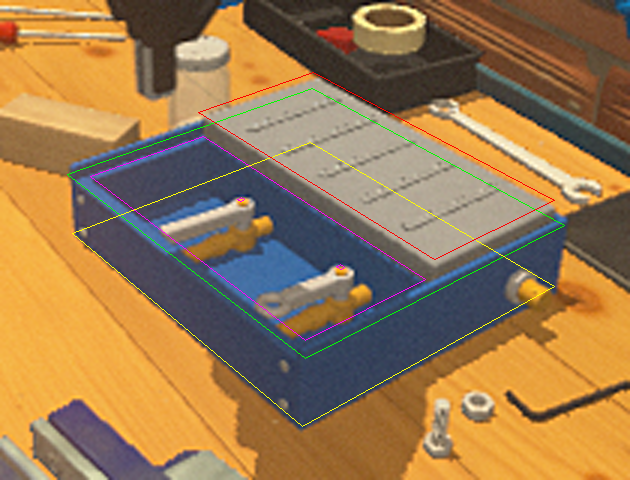

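View pics/ot8.png

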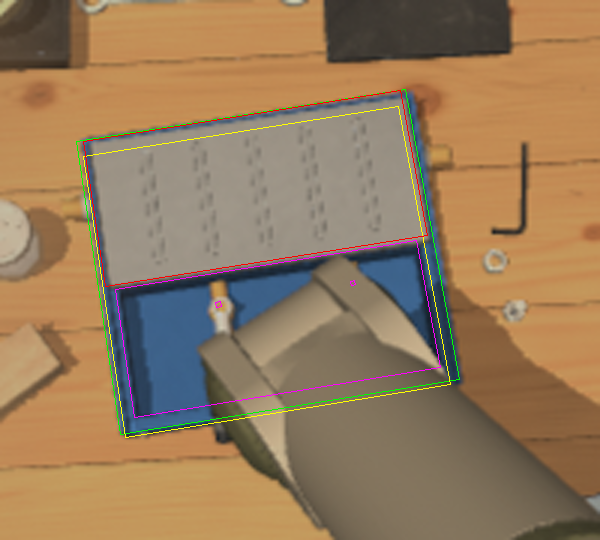

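The marked handle is right, with its axis at box (-15,-70) mm, and the overlay squares sit on both pivots. I'll position the shut fingers above the gap to the right of its bar.

Call:
move_arm(
  motion=[
    [0, -3.4, 0, 0, 0, 0],
    [0, -3.4, 0, 0, 0, 0],
    [0, -3.4, 0, 0, 0, 0],
    [-3.5, 0, 0, 0, 0, 0],
    [-3.4, 0, 0, 0, 0, 0],
    [0, 0, 3, 0, 0, 0],
    [0, 0, 3, 0, 0, 0],
    [0, 0, 3, 0, 0, 0],
    [0, 0, 2, 0, 0, 0],
    [0, 0, 0, 0, 0, 0],
  ],
)

```text
clock: 8.52
position: [0.5425, 0.0444, 0.0884]
tool_rot: [-0.071, 0.997, -0.002, -0.002]
wrist_force: [-0.1, 0.9, 0.1]
width: 0.002
```

Run:
```python
from h import *
s,_=st()
for th in (0,.1,.2,.3): print(th,((proj("scene",box2w(B,[(-.015-.057*np.cos(th),-.07+.057*np.sin(th),.044)]))-[190,160]+.5)*3).round())
overlay("scene",B,.0725,"pics/os9.png",[])
for d in range(0,91,15):
    t=np.radians(d);r=.035;k=.006+.011*np.sin(t)+.0145*np.cos(t)
    print(d,np.round([-.015-r*np.cos(t)-k*np.sin(t),-.07+r*np.sin(t)-k*np.cos(t)],4))
```

```text
t 8.52 pos [0.5425 0.0444 0.0884] box [-0.0455 -0.107 ] F [-0.1  0.9  0.1] w 0.002 nose 0.022
tool axes in box (cols) [[-1.0, 0.007, -0.003], [0.007, 1.0, -0.004], [0.003, -0.005, -1.0]]
0 [[278. 296.]]
0.1 [[273. 292.]]
0.2 [[269. 288.]]
0.3 [[265. 283.]]
0 [-0.05   -0.0905]
15 [-0.0547 -0.083 ]
30 [-0.0573 -0.0733]
45 [-0.0567 -0.0622]
60 [-0.0522 -0.0511]
75 [-0.0437 -0.0415]
90 [-0.032 -0.035]
```

View pics/os9.png

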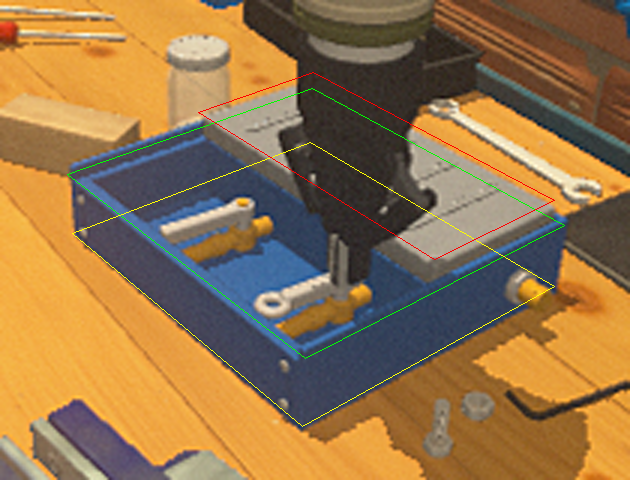

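Run:
```python
from h import *
for y in(-.14,-.15,-.16):
  for z in(.10,.12,.13,.14): print(y,z,((proj("scene",box2w(B,[(-.0455,y,z)]))-[190,160]+.5)*3).round())
print(((proj("scene",box2w(B,[(-.0455,-.107,.0664)]))-[190,160]+.5)*3).round())
```

```text
-0.14 0.1 [[383. 261.]]
-0.14 0.12 [[385. 234.]]
-0.14 0.13 [[386. 221.]]
-0.14 0.14 [[387. 207.]]
-0.15 0.1 [[394. 268.]]
-0.15 0.12 [[396. 241.]]
-0.15 0.13 [[397. 228.]]
-0.15 0.14 [[398. 214.]]
-0.16 0.1 [[405. 275.]]
-0.16 0.12 [[407. 248.]]
-0.16 0.13 [[408. 235.]]
-0.16 0.14 [[410. 221.]]
[[345. 280.]]
```

Call:
move_arm(
  motion=[
    [0.3, 0.5, 0, 0, 0, 0],
    [0, 0, 1.2, 0, 0, 0],
    [0, 0, 1.2, 0, 0, 0],
    [0, 0, 0.9, 0, 0, 0],
    [0, 0, 0.3, 0, 0, 0],
    [0, 0, 0, 0, 0, 0],
  ],
)

```text
clock: 9.07
position: [0.5414, 0.0504, 0.0564]
tool_rot: [-0.072, 0.997, -0.002, 0.003]
wrist_force: [-0.4, 0.1, 0.8]
width: -0.0
```

Run:
```python
from h import *
s,_=st()
overlay("scene",B,None,"pics/os10.png",[])
```

```text
t 9.07 pos [0.5414 0.0504 0.0564] box [-0.0456 -0.1009] F [-0.4  0.1  0.8] w -0.0 nose 0.022
tool axes in box (cols) [[-1.0, 0.007, 0.005], [0.007, 1.0, -0.004], [-0.005, -0.004, -1.0]]
```

View pics/os10.png

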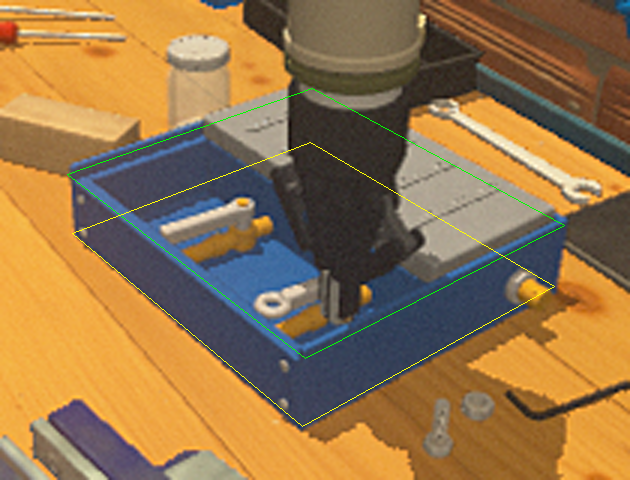

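Call:
move_arm(
  motion=[
    [0.4, 0, 0.4, 0, 0, 0],
    [0.5, 0.9, 0, 0, 0, 0],
    [0.1, 0.9, 0, 0, 0, 0],
    [0.2, 1, 0, 0, 0, 0],
    [0, 1.1, 0, 0, 0, 0],
    [-0.4, 1.1, 0, 0, 0, 0],
  ],
)

```text
clock: 9.62
position: [0.5252, 0.0957, 0.054]
tool_rot: [-0.067, 0.998, -0.004, 0.003]
wrist_force: [-1.6, -3.5, -0.3]
width: -0.001
```

Run:
```python
from h import *
s,_=st()
overlay("scene",B,None,"pics/os11.png",[])
```

```text
t 9.62 pos [0.5252 0.0957 0.054 ] box [-0.0549 -0.0537] F [-1.6 -3.5 -0.3] w -0.001 nose 0.022
tool axes in box (cols) [[-1.0, 0.016, 0.006], [0.016, 1.0, -0.009], [-0.006, -0.009, -1.0]]
```

View pics/os11.png

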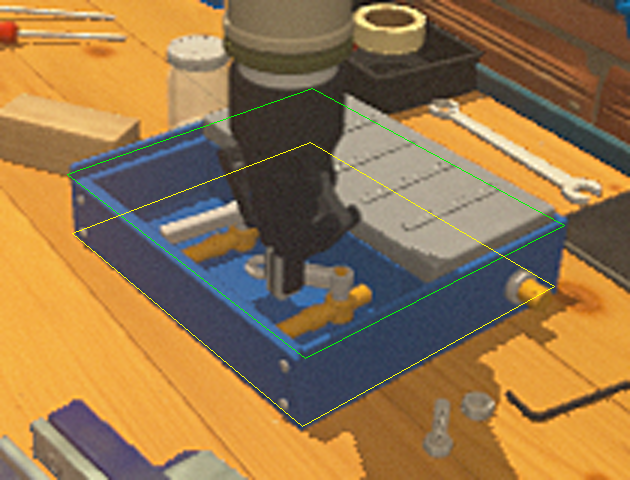

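Call:
move_arm(
  motion=[
    [-0.5, 0.7, 0, 0, 0, 0],
    [-0.8, 0.6, 0.1, 0, 0, 0],
    [-0.7, 0.4, 0, 0, 0, 0],
    [-0.6, 0.2, 0, 0, 0, 0],
    [-0.4, 0, 0, 0, 0, 0],
  ],
)

```text
clock: 10.08
position: [0.5423, 0.1185, 0.0524]
tool_rot: [-0.069, 0.998, -0.009, -0.008]
wrist_force: [-16.1, -1.1, 13.4]
width: -0.003
```

Run:
```python
from h import *
s,_=st()
overlay("scene",B,None,"pics/os12.png",[])
```

```text
t 10.08 pos [0.5423 0.1185 0.0524] box [-0.0346 -0.0337] F [-16.1  -1.1  13.4] w -0.003 nose 0.022
tool axes in box (cols) [[-1.0, 0.012, -0.017], [0.013, 1.0, -0.017], [0.016, -0.017, -1.0]]
```

View pics/os12.png

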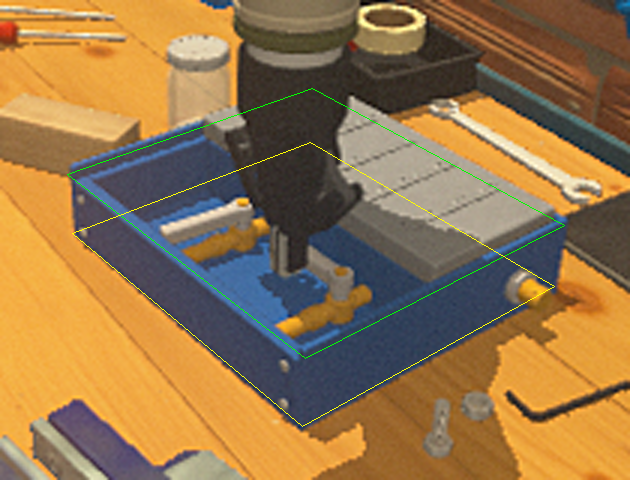

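Call:
move_arm(
  motion=[
    [-0.5, 0, -0.1, 0, -0.8, 0],
    [-0.5, 0, -0.1, 0, -0.8, 0],
  ],
)

```text
clock: 10.3
position: [0.5422, 0.1184, 0.0527]
tool_rot: [-0.07, 0.998, -0.01, -0.004]
wrist_force: [-13.3, -2.4, -0.4]
width: -0.001
```

Run:
```python
from h import *
s,_=st()
```

```text
t 10.3 pos [0.5422 0.1184 0.0527] box [-0.0347 -0.0337] F [-13.3  -2.4  -0.4] w -0.001 nose 0.022
tool axes in box (cols) [[-1.0, 0.01, -0.009], [0.01, 1.0, -0.02], [0.009, -0.02, -1.0]]
```

No motion at 13-16 N, so the handle is at its hard stop. I'll retreat straight back, up and aside, then look.

Call:
move_arm(
  motion=[
    [0.6, 0, 0, 0, 0, 0],
    [1, 0, 0, 0, 0, 0],
    [0, 0, -2, 0, 0, 0],
    [0, 0, -3, 0, 0, 0],
    [0, 0, -4, 0, 0, 0],
    [0, 0, -4, 0, 0, 0],
    [0, 0, -4, 0, 0, 0],
    [1, 3.5, 0, 0, 0, 0],
    [1, 3.5, 0, 0, 0, 0],
    [1, 3.5, 0, 0, 0, 0],
    [1, 3.5, 0, 0, 0, 0],
    [0, 4, 0, 0, 0, 0],
    [0, 4, 0, 0, 0, 0],
    [0, 4, 0, 0, 0, 0],
    [0, 4, 0, 0, 0, 0],
    [0, 4, 0, 0, 0, 0],
    [0, 4, 0, 0, 0, 0],
    [0, 0, 0, 0, 0, 0],
  ],
)

```text
clock: 11.8
position: [0.4309, 0.5124, 0.2328]
tool_rot: [-0.069, 0.998, 0.002, 0.008]
wrist_force: [-1.0, 0.3, -0.2]
width: 0.0
```

Run:
```python
from h import *
s,_=st()
ex=[[(-.021,-.07,.044),(-.009,-.07,.044),(-.009,-.013,.044),(-.021,-.013,.044)]]
overlay("scene",B,.0725,"pics/os13.png",ex);overlay("top",B,None,"pics/ot13.png",ex)
for n in("scene","top"):
    for x in ctrl.tip_of(n,"marked_tip")[:2]+ctrl.tip_of(n,"plain_tip")[:2]:
      p=ray(n,x["at"],.037)[0];d=p[:2]-B[:2];c,sn=np.cos(B[2]),np.sin(B[2])
      print(n,round(x["p"],2),x["at"],"box",np.round([c*d[0]+sn*d[1],-sn*d[0]+c*d[1]],4))
```

```text
t 11.8 pos [0.4309 0.5124 0.2328] box [-0.0859  0.3725] F [-1.   0.3 -0.2] w 0.0 nose 0.022
tool axes in box (cols) [[-1.0, 0.012, 0.015], [0.013, 1.0, 0.003], [-0.015, 0.003, -1.0]]
scene 0.74 [248.7, 235.2] box [-0.0702  0.0509]
top 0.51 [293.8, 220.3] box [-0.0214 -0.0096]
top 0.65 [274.8, 246.8] box [-0.0801  0.0487]
```

View pics/os13.png

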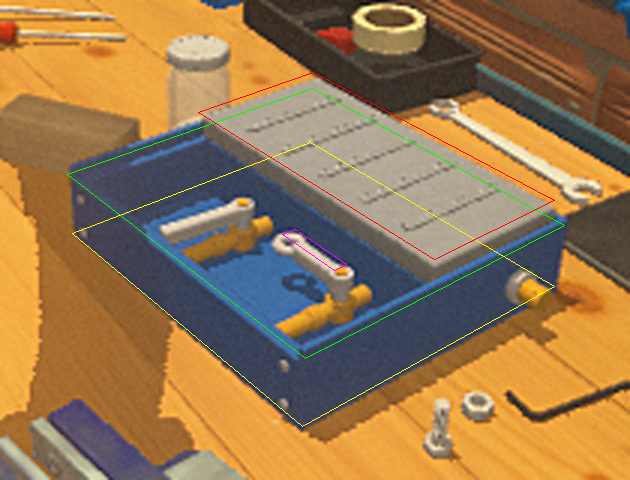

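View pics/ot13.png

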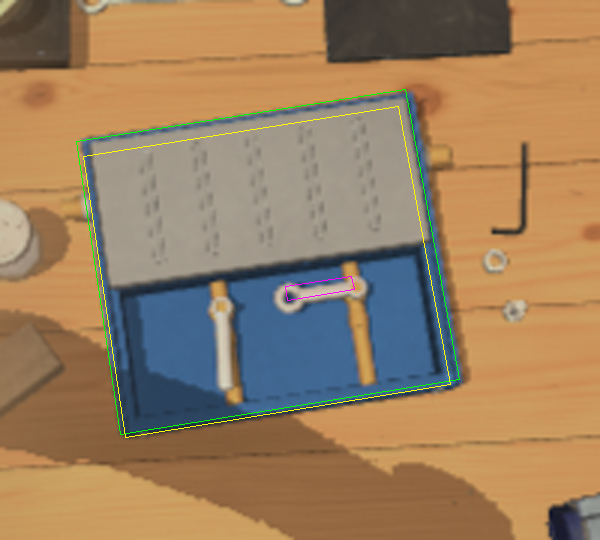

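Handle is across its pipe and the plain one is unchanged. I'll make one finer check of the handle and cover squareness.

Run:
```python
from h import *
im=ctrl.camera("top").astype(float)
hsv=cv2.cvtColor(im.astype(np.uint8),cv2.COLOR_RGB2HSV)
sat=cv2.GaussianBlur(hsv[:,:,1].astype(float),(3,3),0)
b2=lambda p:((lambda d:(np.cos(B[2])*d[:,0]+np.sin(B[2])*d[:,1],-np.sin(B[2])*d[:,0]+np.cos(B[2])*d[:,1]))(p[:,:2]-np.array(B[:2])))
F=[];Rr=[]
for u in range(242,336,3):
    col=sat[:,u];mid=185
    r=mid
    while col[r]<90 and r<300:r+=1
    F.append((u,r-(col[r]-90)/(col[r]-col[r-1]+1e-6)))
    r=mid
    while col[r]<90 and r>100:r-=1
    Rr.append((u,r+(col[r]-90)/(col[r]-col[r+1]+1e-6)))
for n,e in(("front",F),("rear",Rr)):
    x,y=b2(ray("top",np.array(e),.075));k=np.polyfit(y,x,1);res=x-np.polyval(k,y)
    k=np.polyfit(y[abs(res)<.004],x[abs(res)<.004],1)
    print(n,"x at y0 %.4f slope %.4f"%(k[1],k[0]),(res*1000).round(1))
# handle
m=((hsv[:,:,1]<70)&(hsv[:,:,2]>130)).astype(np.uint8);m[:203]=0;m[225:]=0;m[:,:291]=0;m[:,325:]=0
n_,lab,stt,c=cv2.connectedComponentsWithStats(m);i=1+np.argmax(stt[1:,4]);pts=np.argwhere(lab==i)[:,::-1].astype(float)
print(stt[i]);v=cv2.fitLine(pts.astype(np.float32),cv2.DIST_L2,0,.01,.01).ravel()
x,y=b2(ray("top",np.array([v[2:]-20*v[:2],v[2:]+20*v[:2]]),.044));print("handle dx/dy",(x[1]-x[0])/(y[1]-y[0]),x,y)
cv2.imwrite("pics/z14.png",cv2.resize(im[140:270,225:360,::-1].astype(np.uint8),None,fx=4.4,fy=4.4,interpolation=cv2.INTER_CUBIC))
```

```text
front x at y0 0.0022 slope 0.0116 [-0.9 -0.3  0.2 -0.1  0.8 -0.1  0.6  0.1  0.3  0.3 -1.9  0.5  0.2  0.6
 -0.1  0.   0.1  0.2  0.3 -0.2  1.2 -0.3  0.7 -0.1 -2.9  0.   0.   0.4
 -0.1  0.4 -0.2  0.4]
rear x at y0 0.1346 slope 0.0190 [-0.4 -0.9  0.1 -0.9  0.2 -0.5  0.5 -0.1 -0.   0.3 -0.4  0.7 -0.1  0.8
  0.1  0.1  0.5 -0.2  0.8  0.   0.7 -0.2 -0.   0.5 -0.2  0.9 -0.2  0.9
  0.2  0.2  0.2 -3.4]
[291 212  31  13 161]
handle dx/dy 0.008245290216833668 [-0.01902833 -0.01986263] [ 0.01449329 -0.08669156]
```

View pics/z14.png

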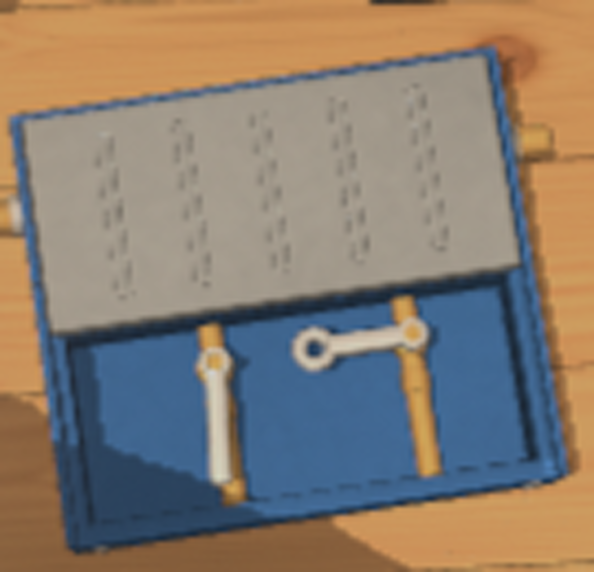

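Run:
```python
from h import *
print(ctrl.job_done())
```

```text
the job is handed in; nothing more can be done
None
```

I pushed the cover along its rails to the back stop without lifting it. Then I pushed the eye handle, on the right-hand valve, clockwise to its hard stop. I handed the job in at about 12 s on the robot's clock, with the gripper clear of everything.

**Cover:** it held at 27 N with about 1 mm of further travel, well above its 2–9 N sliding force. In the last top picture its rear edge measured at box x 134.6 mm, against the stop face at 135 mm, and a thin, even strip of lip showed behind it. Its front edge measured about 2 mm instead of 10 mm. The threshold there probably caught the cover's front face or its shadow, so I relied on the push force and the rear edge.

**Marked handle:** it did not move under 13–16 N at about 35 mm from the axis, where roughly 3.5 N turns it. In the top picture it lies parallel to the cover's front edge within about 0.004 rad. Relative to my estimate of the box angle it is off by 0.008 rad, which is within measuring error.

**Other things:** the plain handle and the loose things looked unmoved in the last pictures.

**Checks that disagreed:** some network reports were wrong, such as "cover" or "stop" reported on the eye. I judged those against the overlays and left them out. The last scene picture gave no marked_tip detection, and the top one was only 0.51 sure of it.

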